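Find where the fan rubs

ROBOT

A 6-joint arm with a two-finger parallel gripper is mounted at the origin on the work surface; the furniture and walls round the work are solid. World frame = base frame: x ahead of the robot, y to its left, z up, the work surface at z = 0. Lengths are in m, angles in rad, forces in N, time in s.
With the tool pointing down it reaches from about 0.3 to 0.75 m from the base axis. Payload 8.5 kg.
Tool frame: the origin (TCP) lies midway between the tips of the shut fingers; the grasp point (between the pads) lies 19 mm behind it; z points along the fingers, y is the direction in which the jaws open and shut (so a half turn about z gives the same grasp; the last joint's range is limited). The gripper opens to 85 mm and grips with 20 to 120 N. Pads are 22 mm wide; open, the fingers measure 114 mm over their backs; the gripper's body (76 mm by 85 mm) begins 54 mm behind the grasp point. The pads swing forward as they close: fully open they stand 13 mm farther back than shut.
Start: joints at [1.067, 0.381, 1.297, -0, 1.464, -0.215], TCP at [0.157, 0.527, 0.231] pointing down, gripper open.
Joint ranges: [-3.11, 3.11], [-0.89, 2.33], [0.22, 2.48], [-1.42, 4.56], [0.17, 2.85], [-2.88, 2.88]. Speed limits (rad/s): [2.39, 2.39, 3.14, 3.14, 3.14, 3.14].

INTERFACE

Orientations are given as a unit quaternion [w, x, y, z].
In Python, from rig import arm, vision gives the robot as it stands.
- The arm moves only by the tool move_arm, never from a script. Its argument "rows" is a list of rows, each a list of 5 numbers: the finger opening in cm, from 0 to 8.54, then the shift along the world's x, y, z in cm, then the turn about the world's z in degrees. In form: [[claw, tx, ty, tz, turn], ...]. A call has 1 to 10 rows; each row shifts and turns the commanded pose from where the row before left it; what a row does not reach is not made up. A row lasts 1/10 s, in which the tool goes at most 50 mm and 8.59 degrees, less where a joint would pass 70% of its speed; a pose out of reach is approached as far as the arm can. A call with a gripper value outside its range is refused whole. The fingers move at their own pace and stop on an object; the grip force is fixed at half the most. Time passes only in rows, so rows that do not move let the fingers close. It gives the time, the measured TCP pose, the force and the opening at its end, in the units of the state.
- arm.get_state(): the state, without advancing time (a new reading comes with each control period).
- vision.camera(name): name is "scene" or "top" or "wrist"; returns the picture (420x560x3 uint8, red, green, blue); there is no depth.
- vision.get_calibration(name): a dict with "K" (3x3 intrinsics, pixels), "R" (3x3) and "t" (3): a world point X has camera coordinates R X + t. Camera axes: x right, y down, z forward; pixel columns grow to the right and rows downward; lengths in m; the calibration is good to about 2 mm. A picture is of the moment at which its call begins: read the wrist's pose just before it. get_calibration takes no time and is no camera call; for the wrist camera it gives the pose at the moment of the call.
- arm.finish_job(): hands the job in, once; it reports no verdict.
The state is a dict: "time_s": time; "joints": joint angles; "joint_velocities": joint speeds; "tau": joint torques, N m; "eef_pos": TCP position; "ee_rot": TCP orientation; "force": force on the tool from outside, world axes, zero at the start; "torque": the same for the moment, N m; "gripper_width": opening from 0.0 (shut) to 1.0 (fully open).
Only numpy, scipy, OpenCV 4.12 (cv2) and the standard library are available. Lean on these libraries where they do the work, as an engineer would, in place of code of your own. Each camera call takes 0.05 s, during which the arm holds its last target.

TASK

The fan on the motor test stand rubs somewhere as it goes round; it has a black wing knob to turn it by. Turn it until you feel the drag rise, where the red balance clip on one blade runs onto the orange shoe, and leave the fan standing there with the clip still resting against the shoe.

Things in the scene. Friction and masses are not known exactly. Their poses are not given: they have to be found in the camera images.
- fan: Four-blade aluminium fan, 204 mm across, lying level on the upright shaft of a white motor on a round grey stand 256 mm across. Origin on the shaft at the hub's underside, 92 mm above the bench; z up along the shaft, x towards the blade with the red clip. Turns both ways without end stops, with about 0.015 N m of drag where nothing rubs.
- knob (a point): Middle of the black wing knob on top of the fan's hub, on the shaft, 167 mm above the bench. The knob is an upright bar, 44 mm long (along the fan's x), 12 mm thick (along the fan's y) and 32 mm high, fixed to the fan: pinch it across its thickness.
- clip (a point): Middle of the red balance clip on one blade: an upright pin 12 mm thick and 26 mm high with a 20 mm round head at its top, 100 mm from the shaft, 112 mm above the bench. At the start it stands 35 to 85 degrees clockwise (seen from above) of the shoe.
- shoe: Orange upright plate, 54 wide, 26 high, 6 mm thick, sprung on one of three brackets round the fan (126 mm tall; the others touch nothing). Origin mid inner face, 103 mm from the shaft at the clip's height; x points away from the shaft. The clip rubs on it from 14 degrees before to 14 after they are in line, with 0.09 to 0.16 N m of drag; the fan stays where left.

How it is judged:
By the outcome, as a careful person would: the job done as asked, in the order asked, and still so for the second after the job is handed in, with the robot touching nothing.
It also fails if it takes over 43 s, if anything falls off the work surface, if the arm or the gripper's body presses on something with over 40 N, if the wrist force passes 120 N, or if a joint passes its speed limit or range.

## Working session

There is one attempt and no reset: what is moved stays moved. The work goes in short steps, Python scripts to look and compute and a tool call to move; the robot and the scene stay as the last step left them, time stands still between calls to the robot, and variables do not carry over. Pictures are saved under pics/ and viewed, and the job is handed in when it is done.

Besides the shell and the picture viewer there is one more tool, called after "Emit:" as name(argument=value, ...) on one line, values as JSON. move_arm: Moves the arm, as the interface text tells. Its arguments: {"type":"object","properties":{"rows":{"type":"array"}},"required":["rows"]}

```bash
mkdir -p pics
python3 - <<'E'
from rig import arm, vision
import cv2
s=arm.get_state();print({k:s[k] for k in('time_s','eef_pos','ee_rot','gripper_width')})
for n in("scene","top"):
    im=vision.camera(n);cv2.imwrite(f"pics/{n}0.png",im[:,:,::-1])
E
```

```text
{'time_s': 0.0, 'eef_pos': array([0.1564966 , 0.52695927, 0.23069683]), 'ee_rot': array([-2.60470220e-04,  1.43891533e-01,  9.89593189e-01, -6.92473850e-04]), 'gripper_width': 1.0020831493323714}
```

```bash
ls
```

```text
pics
```

View pics/top0.png

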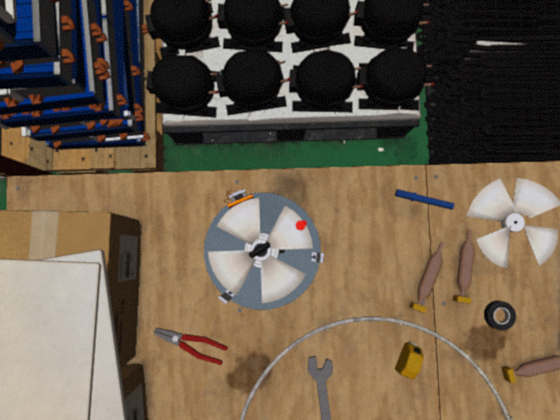

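View pics/scene0.png

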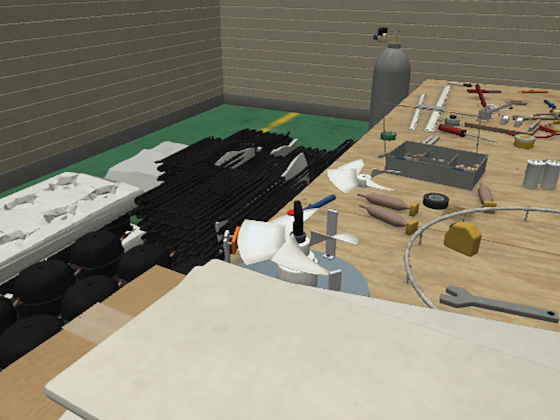

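The top view shows the knob at about (261,248), the red clip at about (301,225) and the orange shoe at about (239,199). Next I'll find them by colour mask and cast rays onto their heights.

```bash
cat > h.py <<'E'
import numpy as np,cv2
from rig import arm,vision
def ray(n,uv,z,c=None):
    c=c or vision.get_calibration(n);R,t,K=[np.array(c[k]) for k in 'RtK']
    o=-R.T@t; d=R.T@np.linalg.solve(K,[uv[0],uv[1],1]); return o+d*(z-o[2])/d[2]
def proj(n,X,c=None):
    c=c or vision.get_calibration(n);R,t,K=[np.array(c[k]) for k in 'RtK']
    p=K@(R@np.array(X)+t);return p[:2]/p[2]
def masks(im):
    h=cv2.cvtColor(im,cv2.COLOR_RGB2HSV).astype(int);H,S,V=h[...,0],h[...,1],h[...,2]
    return dict(red=((H<4)|(H>175))&(S>170)&(V>120),orange=(H>=6)&(H<16)&(S>170)&(V>150),black=V<45)
def blobs(m,lo,roi):
    x0,y0,x1,y1=roi;k=np.zeros(m.shape,np.uint8);k[y0:y1,x0:x1]=m[y0:y1,x0:x1]
    n,l,st,ce=cv2.connectedComponentsWithStats(k)
    return [(st[i],ce[i],l==i) for i in range(1,n) if st[i][4]>=lo]
E
python3 - <<'E'
from h import *
im=cv2.imread('pics/top0.png')[:,:,::-1].copy();m=masks(im)
c=vision.get_calibration('top');print('cam',-np.array(c['R']).T@c['t'])
for k,z in(('red',.125),('orange',.115),('black',.183)):
    for st,ce,l in blobs(m[k],8,(200,180,330,315)):
        v,u=np.nonzero(l);r=cv2.minAreaRect(np.c_[u,v].astype(np.float32))
        P=np.array([ray('top',p,z) for p in cv2.boxPoints(r)])
        print(k,st,ce.round(1),ray('top',ce,z).round(4));print(P[:,:2].round(4).tolist())
# stand outline
h=cv2.cvtColor(im,cv2.COLOR_RGB2HSV);
print(h[300,262],h[250,215],h[222,265])
cv2.imwrite('pics/crop0.png',cv2.resize(im[180:320,190:340,::-1],None,fx=4,fy=4,interpolation=cv2.INTER_CUBIC))
E
```

```text
cam [0.54763641 0.17351295 1.02806135]
red [296 221  10   9  67] [300.7 224.6] [0.6049 0.1244 0.125 ]
[[0.6122, 0.1333], [0.6117, 0.1156], [0.596, 0.1161], [0.5965, 0.1338]]
orange [245 195   8   5  14] [248.3 196.9] [0.6641 0.2268 0.115 ]
[[0.6642, 0.235], [0.6695, 0.2208], [0.6645, 0.2189], [0.6592, 0.2332]]
orange [236 200   8   4   8] [239.5 201.5] [0.6552 0.2446 0.115 ]
[[0.6524, 0.2516], [0.6589, 0.2379], [0.658, 0.2375], [0.6516, 0.2512]]
black [250 243  20  14 140] [259.5 249.6] [0.5573 0.2045 0.183 ]
[[0.5499, 0.224], [0.5766, 0.1958], [0.5644, 0.1842], [0.5377, 0.2123]]
[ 17  14 169] [102  30 128] [104  44 116]
```

View pics/crop0.png

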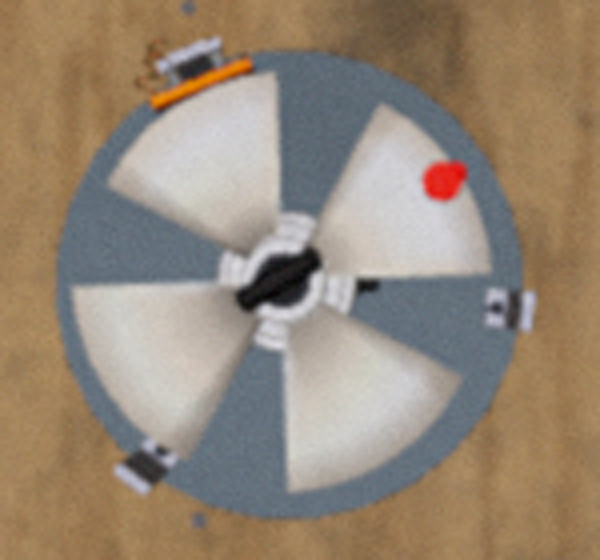

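Run:
```python
from h import *
for X in([.157,.527,.231],[.257,.446,.231],[.357,.365,.231],[.457,.285,.231],[.55,.2,.231],[0,0,.1]): print(X,proj('top',X).round(),proj('scene',X).round())
im=vision.camera('wrist');cv2.imwrite('pics/w0.png',im[:,:,::-1])
for p in((248.3,196.9),(239.5,201.5),(240.5,200.75)):print(ray('top',p,.125).round(4))
for p in((101,262),(0,262),(140,218),(124,360)):print([ray('top',p,z).round(3)[:2] for z in(0,.15,.3)])
```

```text
[0.157, 0.527, 0.231] [ 69. 498.] [624. 415.]
[0.257, 0.446, 0.231] [118. 434.] [487. 315.]
[0.357, 0.365, 0.231] [167. 371.] [401. 251.]
[0.457, 0.285, 0.231] [213. 310.] [342. 208.]
[0.55, 0.2, 0.231] [261. 254.] [304. 177.]
[0, 0, 0.1] [375. 539.] [666. 267.]
[0.6627 0.2262 0.125 ]
[0.654  0.2438 0.125 ]
[0.6555 0.2418 0.125 ]
[array([0.542, 0.564]), array([0.543, 0.507]), array([0.544, 0.45 ])]
[array([0.549, 0.788]), array([0.548, 0.698]), array([0.548, 0.609])]
[array([0.638, 0.477]), array([0.625, 0.433]), array([0.612, 0.389])]
[array([0.328, 0.513]), array([0.36 , 0.463]), array([0.392, 0.414])]
```

View pics/w0.png

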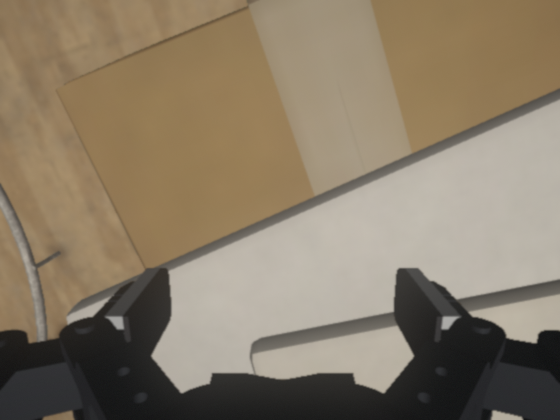

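The wrist view shows the gripper just above a box, so I'll lift first and then travel to a point above the knob.

Emit:
move_arm(rows=[[8.5,0,0,4,0],[8.5,0,0,4,0],[8.5,3.5,-2.8,0,-4],[8.5,3.5,-2.8,0,-4],[8.5,3.5,-2.8,0,-4],[8.5,3.5,-2.8,0,-4],[8.5,3.5,-2.8,0,-4],[8.5,3.5,-2.8,0,-4],[8.5,3.5,-2.8,0,-4],[8.5,3.5,-2.8,0,-4]])

```text
time_s: 1.15
eef_pos: [0.4378, 0.3018, 0.3112]
ee_rot: [-0.0, 0.412, 0.911, -0.0]
force: [-0.9, -0.7, 0.6]
gripper_width: 0.995
```

Emit:
move_arm(rows=[[8.5,3,-2.5,0,-4],[8.5,3,-2.5,0,-4],[8.5,3,-2.5,-2,-3],[8.5,3,-2.4,-4,0],[8.5,0,0,0,0],[8.5,0,0,0,0]])

```text
time_s: 1.75
eef_pos: [0.5536, 0.2063, 0.2545]
ee_rot: [-0.001, 0.497, 0.868, -0.001]
force: [-0.7, -0.2, 0.3]
gripper_width: 0.998
```

Run:
```python
from h import *
s=arm.get_state();print({k:np.round(s[k],4) for k in('time_s','eef_pos','ee_rot','joints','force')})
im=vision.camera('wrist');cv2.imwrite('pics/w1.png',im[:,:,::-1])
for z in(.151,.183):print(proj('wrist',[.557,.2045,z]).round())
```

```text
{'time_s': np.float64(1.75), 'eef_pos': array([0.5536, 0.2063, 0.2545]), 'ee_rot': array([-1.000e-03,  4.970e-01,  8.678e-01, -6.000e-04]), 'joints': array([ 1.5640e-01,  4.4050e-01,  1.1328e+00,  3.0000e-04,  1.5705e+00,
       -3.7420e-01]), 'force': array([-0.7208, -0.1718,  0.2857])}
[285. 216.]
[286. 230.]
```

View pics/w1.png

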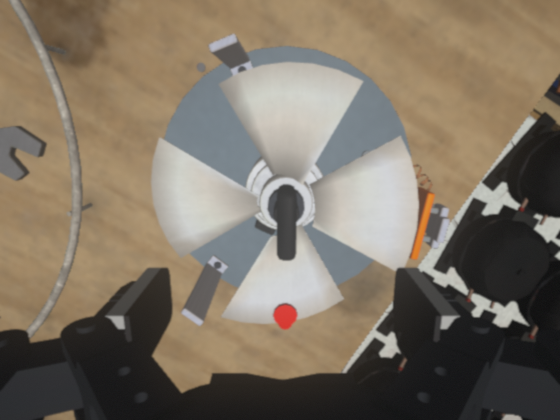

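The wrist view shows the knob upright between the fingers at about (286,225), the clip at (285,315) and the shoe at (425,228). I'll refine the angles and the centre from this picture.

Run:
```python
from h import *
im=cv2.imread('pics/w1.png')[:,:,::-1].copy();m=masks(im);c=vision.get_calibration('wrist')
print('cam',(-np.array(c['R']).T@c['t']).round(3))
A=np.array([.557,.2045])
for k,z in(('red',.125),('orange',.125),('black',.183)):
    for st,ce,l in blobs(m[k],60,(230,170,440,340)):
        v,u=np.nonzero(l);r=cv2.minAreaRect(np.c_[u,v].astype(np.float32));b=cv2.boxPoints(r)
        P=np.array([ray('wrist',p,z,c)[:2] for p in b]);q=ray('wrist',ce,z,c)[:2];d=q-A
        print(k,st,ce.round(1),q.round(4),'r',np.hypot(*d).round(4),'ang',np.degrees(np.arctan2(d[1],d[0])).round(1));print(b.round().tolist(),P.round(4).tolist())
# knob projected check
for a in(-59.5,):
  e=np.array([np.cos(np.radians(a)),np.sin(np.radians(a))])
  for s in(-.022,.022):
    for z in(.151,.183):print(s,z,proj('wrist',[*(A+s*e),z],c).round())
s=arm.get_state();q=s['ee_rot'];print('tool y ang',2*np.degrees(np.arctan2(q[2],q[1]))-90)
```

```text
cam [0.52  0.263 0.399]
red [274 305  22  24 369] [284.8 316.1] [0.604  0.1246] r 0.0927 ang -59.6
[[270.0, 316.0], [285.0, 301.0], [300.0, 316.0], [285.0, 331.0]] [[0.5934, 0.1184], [0.5971, 0.1365], [0.6141, 0.1311], [0.6106, 0.1128]]
orange [411 193  23  66 432] [422.2 225.3] [0.6555 0.2454] r 0.1067 ang 22.5
[[410.0, 258.0], [428.0, 192.0], [434.0, 194.0], [417.0, 259.0]] [[0.6631, 0.2191], [0.6436, 0.2687], [0.6486, 0.2701], [0.6684, 0.2205]]
black [ 387  288   53   52 1790] [414.1 317.3] [0.6592 0.1956] r 0.1026 ang -5.0
[[379.0, 316.0], [416.0, 285.0], [449.0, 325.0], [412.0, 356.0]] [[0.6389, 0.1846], [0.6466, 0.2148], [0.682, 0.2028], [0.675, 0.1714]]
-0.022 0.151 [285. 185.]
-0.022 0.183 [286. 195.]
0.022 0.151 [285. 246.]
0.022 0.183 [286. 264.]
tool y ang 30.464624812190877
```

Run:
```python
from h import *
im=cv2.imread('pics/w1.png');v=im.max(2)
print(v[170:270:2,286]);print(v[250,268:304],v[215,262:312])
cv2.imwrite('pics/c1.png',cv2.resize(cv2.convertScaleAbs(im[160:340,220:350],alpha=1.5,beta=20),None,fx=3.3,fy=3.3))
```

```text
[144 142 137 141 201 212 209 134  64  62  63  63  65  67  70  72  71  71
  71  72  71  71  70  70  71  71  71  70  71  71  70  70  70  69  70  71
  71  71  70  70  71  71  70  71  71 140 208 208 207 208]
[195 195 195 194 194 194 195 190 161 105  69  66  67  67  68  69  70  70
  71  70  72  72  71  69  69  68  75 110 163 199 208 208 207 207 208 208] [190 185 198 207 210 210 202 172 124  95  85  77  70  70  68  65  62  63
  64  64  65  67  68  70  70  71  73  74  74  73  70  67  65  65  68  73
  76  82  95 123 167 200 210 211 211 206 192 184 192 191]
```

View pics/c1.png

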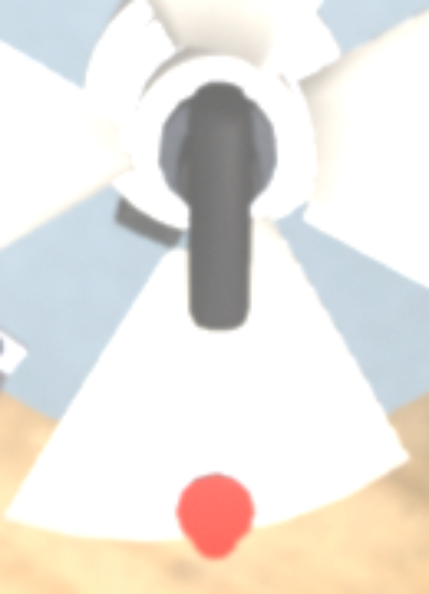

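Emit:
move_arm(rows=[[8.5,0.2,0,-3.5,0],[8.5,0,0,-3.5,0],[6,0,0,-2.0,0],[4,0,0,-0.7,0],[3,0,0,0,0],[2.4,0,0,0,0],[1.8,0,0,0,0],[1.8,0,0,0,0]])

```text
time_s: 2.6
eef_pos: [0.556, 0.2067, 0.1593]
ee_rot: [0.001, 0.497, 0.868, 0.001]
force: [-0.2, -0.3, -0.3]
gripper_width: 0.214
```

Run:
```python
from h import *
s=arm.get_state();print({k:np.round(s[k],4) for k in('time_s','eef_pos','force','torque','gripper_width')})
im=vision.camera('wrist');cv2.imwrite('pics/w2.png',im[:,:,::-1])
```

```text
{'time_s': np.float64(2.6), 'eef_pos': array([0.556 , 0.2067, 0.1593]), 'force': array([-0.1838, -0.3131, -0.2743]), 'torque': array([ 0.0368,  0.0068, -0.0416]), 'gripper_width': np.float64(0.2138)}
```

View pics/w2.png

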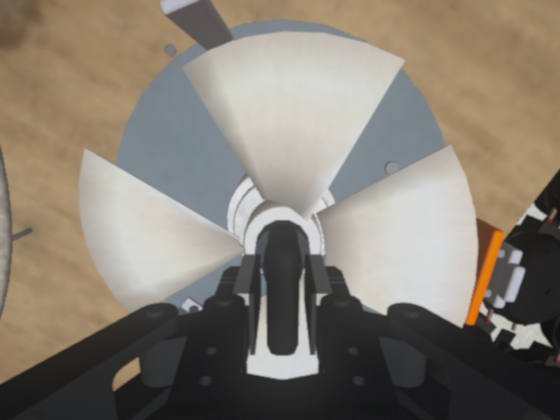

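The knob, columns 262–303, sits centred between the pads. Closing now.

Emit:
move_arm(rows=[[0.8,0,0,0,0],[0.8,0,0,0,0],[0.8,0,0,0,0],[0.8,0,0,0,0]])

```text
time_s: 3.05
eef_pos: [0.556, 0.2067, 0.159]
ee_rot: [0.001, 0.497, 0.868, 0.001]
force: [0.2, 1.3, 6.3]
gripper_width: 0.128
```

```bash
cat > st.py <<'E'
from h import *
s=arm.get_state();q=s['ee_rot'];print({k:np.round(s[k],4) for k in('time_s','eef_pos','force','torque','gripper_width','joints','tau')},'yaw',2*np.degrees(np.arctan2(q[2],q[1]))-90)
E
python3 st.py
```

```text
{'time_s': np.float64(3.05), 'eef_pos': array([0.556 , 0.2067, 0.159 ]), 'force': array([0.224 , 1.3191, 6.3165]), 'torque': array([0.0506, 0.092 , 0.0098]), 'gripper_width': np.float64(0.1283), 'joints': array([ 1.5650e-01,  5.1320e-01,  1.2916e+00,  2.0000e-04,  1.3353e+00,
       -3.7510e-01]), 'tau': array([-5.09600e-01, -4.71669e+01, -1.99959e+01, -1.90700e-01,
       -5.21000e-02,  2.20000e-03])} yaw 30.455664333733452
```

Emit:
move_arm(rows=[[0.8,0,0,0,2],[0.8,0,0,0,4],[0.8,0,0,0,4],[0.8,0,0,0,4],[0.8,0,0,0,4],[0.8,0,0,0,4]])

```text
time_s: 3.65
eef_pos: [0.5557, 0.2064, 0.159]
ee_rot: [0.0, 0.321, 0.947, 0.0]
force: [-2.1, -1.5, 6.8]
gripper_width: 0.13
```

```bash
python3 st.py
```

```text
{'time_s': np.float64(3.65), 'eef_pos': array([0.5557, 0.2064, 0.159 ]), 'force': array([-2.0944, -1.5452,  6.811 ]), 'torque': array([-0.1488,  0.3139, -0.0497]), 'gripper_width': np.float64(0.1297), 'joints': array([ 1.563e-01,  5.130e-01,  1.292e+00, -3.000e-04,  1.336e+00,
       -7.619e-01]), 'tau': array([  0.137 , -46.4163, -20.5437,   0.1317,  -0.535 ,   0.9061])} yaw 52.612252735604585
```

Emit:
move_arm(rows=[[0.8,0,0,0,4],[0.8,0,0,0,4],[0.8,0,0,0,4],[0.8,0,0,0,4],[0.8,0,0,0,4],[0.8,0,0,0,4],[0.8,0,0,0,4],[0.8,0,0,0,4],[0.8,0,0,0,2]])

```text
time_s: 4.55
eef_pos: [0.5555, 0.2058, 0.159]
ee_rot: [-0.0, 0.03, 1.0, -0.001]
force: [-3.5, -4.3, 7.5]
gripper_width: 0.13
```

```bash
python3 st.py
```

```text
{'time_s': np.float64(4.55), 'eef_pos': array([0.5555, 0.2058, 0.159 ]), 'force': array([-3.4971, -4.3381,  7.5284]), 'torque': array([-0.5887,  0.5374, -0.0125]), 'gripper_width': np.float64(0.1302), 'joints': array([ 0.1558,  0.5128,  1.2924, -0.0014,  1.3367, -1.3549]), 'tau': array([  1.6161, -45.8148, -21.0066,   0.7652,  -0.9415,   0.128 ])} yaw 86.57421671668905
```

Emit:
move_arm(rows=[[0.8,0,0,0,2],[0.8,0,0,0,2]])

```text
time_s: 4.75
eef_pos: [0.5555, 0.2058, 0.159]
ee_rot: [-0.0, -0.004, 1.0, -0.001]
force: [-4.0, -4.7, 6.7]
gripper_width: 0.128
```

```bash
python3 st.py
```

```text
{'time_s': np.float64(4.75), 'eef_pos': array([0.5555, 0.2058, 0.159 ]), 'force': array([-3.9528, -4.6677,  6.7241]), 'torque': array([-0.6318,  0.5466, -0.0332]), 'gripper_width': np.float64(0.1279), 'joints': array([ 0.1557,  0.5127,  1.2924, -0.0015,  1.3368, -1.4237]), 'tau': array([  1.8234, -45.7802, -21.0336,   0.852 ,  -0.9667,   0.4403])} yaw 90.51423906220714
```

Emit:
move_arm(rows=[[0.8,0,0,0,2],[0.8,0,0,0,2]])

```text
time_s: 4.95
eef_pos: [0.5555, 0.2057, 0.159]
ee_rot: [-0.0, -0.039, 0.999, -0.001]
force: [-4.0, -5.3, 7.7]
gripper_width: 0.13
```

```bash
python3 st.py
python3 - <<'E'
from h import *
im=vision.camera('wrist');cv2.imwrite('pics/w3.png',im[:,:,::-1])
im=vision.camera('top');cv2.imwrite('pics/t3.png',cv2.resize(im[180:320,190:340,::-1],None,fx=4,fy=4))
E
```

```text
{'time_s': np.float64(4.95), 'eef_pos': array([0.5555, 0.2057, 0.159 ]), 'force': array([-3.9638, -5.3054,  7.668 ]), 'torque': array([-0.6905,  0.532 , -0.0371]), 'gripper_width': np.float64(0.1302), 'joints': array([ 0.1557,  0.5127,  1.2925, -0.0017,  1.3368, -1.4935]), 'tau': array([  2.039 , -45.7539, -21.054 ,   0.938 ,  -0.9856,   0.4411])} yaw 94.5145093007385
```

View pics/t3.png

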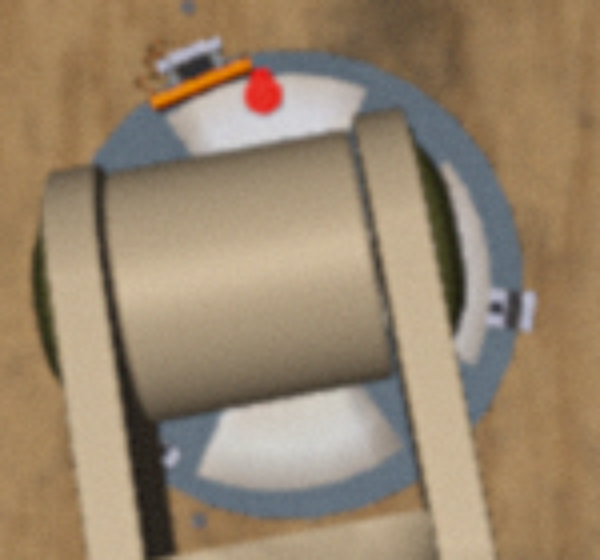

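View pics/w3.png

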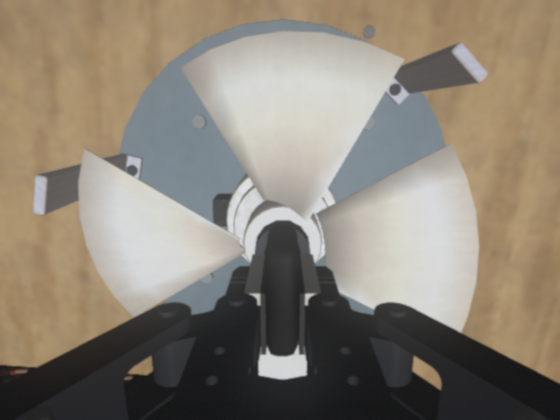

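The clip, at about (263,92) in the crop, is just short of the shoe's edge. The moment about z is −0.037 N·m. I'll continue in small steps and watch for the rise.

Emit:
move_arm(rows=[[0.8,0,0,0,2],[0.8,0,0,0,0]])

```text
time_s: 5.25
eef_pos: [0.5555, 0.2057, 0.159]
ee_rot: [-0.0, -0.057, 0.998, -0.001]
force: [-3.3, -4.7, 7.3]
gripper_width: 0.127
```

```bash
python3 st.py
```

```text
{'time_s': np.float64(5.25), 'eef_pos': array([0.5555, 0.2057, 0.159 ]), 'force': array([-3.2504, -4.6547,  7.2873]), 'torque': array([-0.7142,  0.4876, -0.0059]), 'gripper_width': np.float64(0.1271), 'joints': array([ 0.1556,  0.5127,  1.2925, -0.0018,  1.3368, -1.528 ]), 'tau': array([  2.0431, -45.7502, -21.0579,   0.9557,  -0.9884,  -0.2784])} yaw 96.4882689730602
```

Emit:
move_arm(rows=[[0.8,0,0,0,2],[0.8,0,0,0,0]])

```text
time_s: 5.45
eef_pos: [0.5555, 0.2056, 0.159]
ee_rot: [-0.0, -0.074, 0.997, -0.001]
force: [-4.1, -5.7, 8.5]
gripper_width: 0.127
```

```bash
python3 st.py
```

```text
{'time_s': np.float64(5.45), 'eef_pos': array([0.5555, 0.2056, 0.159 ]), 'force': array([-4.09  , -5.6707,  8.5385]), 'torque': array([-0.6932,  0.5693,  0.0405]), 'gripper_width': np.float64(0.1267), 'joints': array([ 0.1556,  0.5127,  1.2925, -0.0018,  1.3369, -1.5628]), 'tau': array([  2.077 , -45.7202, -21.0818,   1.0017,  -1.0079,  -0.2594])} yaw 98.48107223940445
```

Emit:
move_arm(rows=[[0.8,0,0,0,2],[0.8,0,0,0,0]])

```text
time_s: 5.65
eef_pos: [0.5555, 0.2056, 0.159]
ee_rot: [-0.0, -0.091, 0.996, -0.001]
force: [-3.6, -5.0, 7.9]
gripper_width: 0.129
```

```bash
python3 st.py
```

```text
{'time_s': np.float64(5.65), 'eef_pos': array([0.5555, 0.2056, 0.159 ]), 'force': array([-3.6225, -4.9558,  7.8961]), 'torque': array([-0.75  ,  0.5293,  0.0345]), 'gripper_width': np.float64(0.1287), 'joints': array([ 0.1555,  0.5127,  1.2925, -0.0019,  1.3369, -1.5976]), 'tau': array([  2.1989, -45.7099, -21.0895,   1.0399,  -1.0146,  -0.2751])} yaw 100.472533590149
```

Static readings can't show the drag, so I'll read the moment while the fan is moving.

Emit:
move_arm(rows=[[0.8,0,0,0,1.5],[0.8,0,0,0,1.5]])

```text
time_s: 5.85
eef_pos: [0.5555, 0.2055, 0.159]
ee_rot: [-0.0, -0.117, 0.993, -0.001]
force: [-2.7, -5.7, 7.8]
gripper_width: 0.131
```

```bash
python3 st.py
```

```text
{'time_s': np.float64(5.85), 'eef_pos': array([0.5555, 0.2055, 0.159 ]), 'force': array([-2.6618, -5.6601,  7.7654]), 'torque': array([-0.8383,  0.5463, -0.197 ]), 'gripper_width': np.float64(0.1311), 'joints': array([ 0.1554,  0.5127,  1.2925, -0.002 ,  1.3369, -1.6499]), 'tau': array([  2.6522, -45.6937, -21.0986,   1.0889,  -1.0234,   0.1711])} yaw 103.46367541567275
```

Emit:
move_arm(rows=[[0.8,0,0,0,1]])

```text
time_s: 5.95
eef_pos: [0.5555, 0.2055, 0.159]
ee_rot: [-0.0, -0.126, 0.992, -0.001]
force: [-3.0, -6.1, 8.3]
gripper_width: 0.123
```

```bash
python3 st.py;python3 - <<'E'
from h import *
im=vision.camera('top');cv2.imwrite('pics/t4.png',cv2.resize(im[180:320,190:340,::-1],None,fx=4,fy=4))
s=arm.get_state();print(s['torque'])
m=masks(im);A=np.array([.5562,.2057])
for st,ce,l in blobs(m['red'],20,(200,180,330,315)):
    q=ray('top',ce,.125)[:2];d=q-A;print(ce,q,np.hypot(*d),np.degrees(np.arctan2(d[1],d[0])))
E
```

```text
{'time_s': np.float64(5.95), 'eef_pos': array([0.5555, 0.2055, 0.159 ]), 'force': array([-2.9779, -6.1323,  8.3039]), 'torque': array([-0.8657,  0.533 , -0.196 ]), 'gripper_width': np.float64(0.1229), 'joints': array([ 0.1554,  0.5127,  1.2925, -0.0019,  1.3369, -1.6673]), 'tau': array([ 2.68520e+00, -4.56929e+01, -2.10998e+01,  1.09950e+00,
       -1.02430e+00, -3.96000e-02])} yaw 104.45824562097951
[-0.82667233  0.5564889  -0.06636275]
[247.29850746 203.92537313] [0.64878792 0.22849839] 0.09535349373145292 13.83303473032158
```

View pics/t4.png

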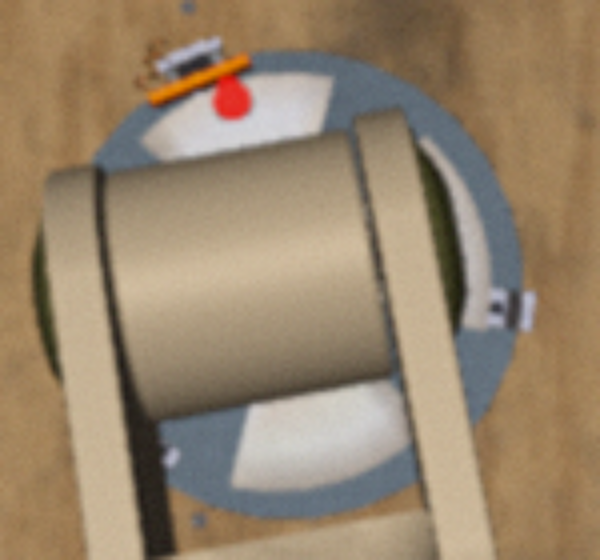

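The drag rose clearly, from about 0.04 to 0.20 N·m. The top view puts the clip at (247,204), at 13.8°, about 8° before in line with the shoe at about 22°. That is well inside the rub, so I'll release and lift away.

Emit:
move_arm(rows=[[0.8,0,0,0,0],[1.5,0,0,0,0],[2.2,0,0,0,0],[3.5,0,0,0,0],[3.5,0,0,0,0],[3.5,0,0,2,0],[3.5,0,0,4,0],[3.5,0,0,4,0],[3.5,-3,0,2,0],[3.5,-4,0,0,0]])

```text
time_s: 7.0
eef_pos: [0.4866, 0.2066, 0.2806]
ee_rot: [0.003, -0.125, 0.992, 0.0]
force: [-0.8, 0.0, 0.0]
gripper_width: 0.406
```

Emit:
move_arm(rows=[[3.5,-5,0,0,0],[3.5,-5,0,0,0],[3.5,-3,0,0,0],[3.5,0,0,0,0],[3.5,0,0,0,0]])

```text
time_s: 7.5
eef_pos: [0.3558, 0.2067, 0.2787]
ee_rot: [0.001, -0.126, 0.992, 0.0]
force: [0.7, -0.2, 0.4]
gripper_width: 0.409
```

```bash
python3 st.py;python3 - <<'E'
from h import *
im=vision.camera('top');cv2.imwrite('pics/t5.png',cv2.resize(im[180:320,190:340,::-1],None,fx=4,fy=4))
m=masks(im);A=np.array([.5562,.2057])
for k in('red','orange'):
  for st,ce,l in blobs(m[k],6,(200,180,330,315)):
    q=ray('top',ce,.125)[:2];d=q-A;print(k,st[4],ce,q,np.hypot(*d),np.degrees(np.arctan2(d[1],d[0])))
E
```

```text
{'time_s': np.float64(7.5), 'eef_pos': array([0.3558, 0.2067, 0.2787]), 'force': array([ 0.7089, -0.2031,  0.3996]), 'torque': array([-0.0026, -0.0341, -0.0306]), 'gripper_width': np.float64(0.4092), 'joints': array([ 2.3670e-01,  9.6400e-02,  1.5480e+00, -1.0000e-04,  1.4958e+00,
       -1.5867e+00]), 'tau': array([ 7.30400e-01, -3.08447e+01, -2.27444e+01,  2.33000e-02,
        8.58000e-02,  1.91000e-02])} yaw 104.47845982723729
red 66 [247.27272727 203.98484848] [0.64867114 0.22855201] 0.0952529615536387 13.881147882290744
orange 8 [249.  194.5] [0.66746018 0.22470299] 0.11287134386678385 9.69246509899481
orange 8 [245.625 198.125] [0.66042248 0.23154438] 0.10737903234829634 13.926897567230316
```

View pics/t5.png

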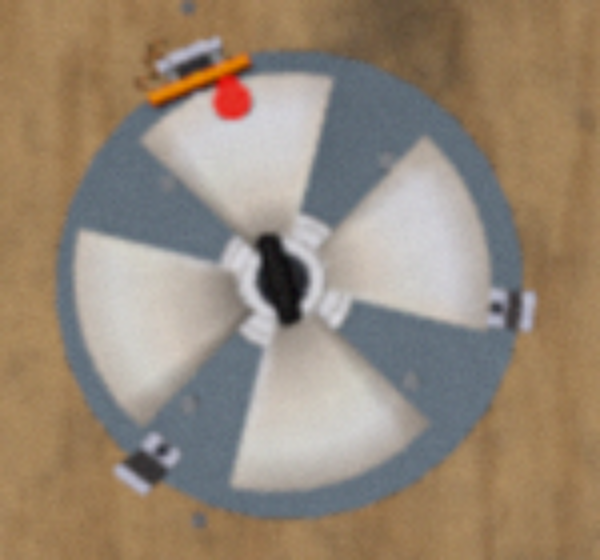

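After release the fan stands unmoved: the clip at crop (232,98) is against the shoe, and the gripper is clear.

```bash
python3 -c "
from rig import arm;print(arm.finish_job())"
```

```text
the job is handed in; nothing more can be done
None
```

The fan is standing with the red clip resting against the orange shoe, and the job is handed in at about 7.5 s. I pinched the knob across its thickness and turned it about 74° anticlockwise.

- **Drag:** the moment about the shaft rose from about 0.04 to about 0.20 N·m, with sideways force under about 7 N. That is a little above the rub and free drag given together, and the readings vary by several hundredths of a N·m. The few readings taken with the fan stopped between steps were not usable, so the exact start of the rub was not pinned down.
- **Position:** the last top view, with the gripper lifted well clear, puts the clip at 13.9° against 13.8° before letting go. The shoe is at about 22°, so the clip is about 8° before in line and inside the 14° rub zone.
- **Disagreements:** the camera estimates of the shaft's centre differed by 2–3 mm. The clip's distance from the shaft came out at 93–95 mm instead of 100 mm.

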